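Slide the brass ballast plate off the setup board and weigh it

ROBOT

A 6-joint arm with a two-finger parallel gripper is mounted at the origin on the work surface. World frame = base frame: x ahead of the robot, y to its left, z up, the work surface at z = 0. Lengths are in m, angles in rad, forces in N, time in s.
With the tool pointing down it reaches from about 0.35 to 0.975 m from the base axis. Payload 17.4 kg.
Tool frame: the origin (TCP) lies at the very end of the fingers, on their centre line; the grasp point (between the pads) lies 19 mm behind it; z points along the fingers, y is the line along which they close (so a half turn about z gives the same grasp; the last joint's range is limited). The gripper opens to 85 mm and grips with 20 to 120 N. Pads are 22 mm wide; open, the fingers measure 114 mm over their backs; the gripper's body (76 mm by 85 mm) begins 54 mm behind the grasp point. The pads swing forward as they close: fully open they stand 13 mm farther back than shut.
Start: joints at [-0.038, 0.116, 1.442, -0, 1.584, -0.038], TCP at [0.675, -0, 0.231] pointing down, gripper open.
Joint ranges: [-2.83, 2.83], [-0.83, 2.19], [0.07, 2.5], [-1.14, 4.28], [0.01, 3], [-2.97, 2.97]. Speed limits (rad/s): [1.89, 1.89, 2.22, 3.14, 3.14, 3.14].

INTERFACE

Orientations are given as [roll, pitch, yaw] about the fixed x, y, z axes, in that order (R = Rz(yaw) Ry(pitch) Rx(roll)).
In Python, from bench import robot, jaws, viewer gives the robot as it stands. Calls block until the motion is done:
- robot.reach(position, orientation): joint-space move of the TCP to a pose.
- robot.move_straight(position, attitude=None, speed=0.15, max_force=None): straight line of the TCP; attitude=None keeps the orientation; speed is the mean speed in m/s. With max_force (N) it stops when the force on the tool has changed by that much, and returns True; else False.
- robot.set_joints(angles): joint-space move.
- jaws.move_gripper(opening, newtons=None): opening from 0.0 (shut) to 1.0 (fully open); newtons is the grip in N (None keeps the last); returns when the fingers have stopped.
- robot.sleep(seconds).
- robot.ik(position, orientation): joint angles nearest the present ones, or None.
- viewer.camera(name): name is "scene" or "side" or "wrist"; returns a dict with "frame" (420x560x3 uint8, red, green, blue), "depth" (420x560 float32, m along the optical axis (not along the pixel's ray), 0 where there is no reading), "mtx" (3x3 intrinsics, pixels), "R" (3x3) and "t" (3): a world point X has camera coordinates R X + t. Camera axes: x right, y down, z forward; pixel columns grow to the right and rows downward; lengths in m; the calibration is good to about 2 mm. A picture is of the moment at which its call begins.
A pose or a line that the arm cannot do raises robot.IKError and nothing moves.
- robot.job_done(): hands the job in; it is judged then, once.
Readings, each from a call of its own:
- robot.read_time_s(): time.
- robot.read_joint_positions(): joint angles.
- robot.read_dq(): joint speeds.
- robot.read_tau(): joint torques, N m.
- robot.read_eef_pos(): TCP position.
- robot.read_tcp_rot(): TCP orientation.
- robot.read_wrist_force(): force on the tool from outside, world axes, zero at the start.
- robot.read_torque(): the same for the moment, N m.
- robot.read_width(): opening from 0.0 (shut) to 1.0 (fully open).
- robot.read_gripper_force(): force on a finger pad.
Only numpy, scipy, OpenCV 4.12 (cv2) and the standard library are available. Lean on these libraries where they do the work, as an engineer would, in place of code of your own. Each camera call takes 0.05 s, during which the arm holds its last target. There are 200 camera calls.

TASK

The thin brass ballast plate lies flat on the raised setup board, too thin to be picked up there: slide it across the board until about a third of its length sticks out past the board's front edge (the edge nearest the robot), but not so far that it tips off. Then take hold of the part that sticks out, lift the plate and lower it, still gripped, flat onto the middle of the weighing scale's pan, and let go. Leave the blue plate beside it on the board where it is.

Things in the scene. Friction and masses are not known exactly. Their poses are not given: they have to be found in the camera images.
- ballast_mid (a point): Centre of the loose brass plate: 130 long (x), 40 wide (y), 3 thick (z), about 0.13 kg, a dark screw hole near each end. At the start it lies flat on the board, its x axis within 8 degrees of the board's x and its -x end 20 to 60 mm behind the front edge. It slides easily on the board (friction about 0.25): a fingertip pressed on its top drags it along.
- spare_mid (a point): Centre of the blue plate, same size as the brass one, 0.06 kg, lying beside it on the board (either may be left or right). Leave it alone.
- board_edge (a point): Middle of the front edge of the setup board, on its upper face. Fixed rigid grey slab 260 by 260, 12 thick, level, top 50 above the table, on four feet set 36 or more in, so there is free space below and in front of the edge. x points from the edge back across the board (0 to 260), y along the edge (-130 to 130), z up.
- pan_mid (a point): Centre of the upper face of the steel pan of the weighing scale: rigid level square 120 by 120, 40 above the table, on a fixed black body 170 by 136, beside the board on the left or the right. x and y lie along the pan's sides, z up. The pan does not move when loaded.
There are look-alikes about, which are no part of the job. Of the things shaped like the part that bears ballast_mid, the brass one is meant.

How it is judged:
On the way, in this order (a step that is already met when the one before it is completed fails the run):
1. The brass plate lies flat on the board with at least 25 mm of its length past the front edge (x of ballast_mid in the frame of board_edge below 0.04 m and z of ballast_mid in the frame of board_edge below 0.006 m and angle between ballast_mid's own z axis and vertical below 0.1 rad and contact force between ballast and setup_board above 0.1 N), for 0.1 s.
2. The plate is lifted clear of the board in the fingers, by 25 mm or more (z of ballast_mid in the frame of board_edge above 0.025 m and contact force between the fingers and ballast above 0.5 N), for 0.1 s.
3. The plate, still gripped, has been lowered to within 30 mm above the pan, over its middle (horizontal distance between ballast_mid and pan_mid below 0.03 m and z of ballast_mid in the frame of pan_mid below 0.03 m and contact force between the fingers and ballast above 0.5 N), for 0.1 s.
At the end, for the whole second after the job is handed in: The brass plate lies at rest, flat on the scale's pan (tilt under 6 degrees), its centre within 20 mm of the pan's centre, in any direction round, let go of; the blue plate is within 20 mm of where it was (horizontal distance between ballast_mid and pan_mid below 0.02 m and z of ballast_mid in the frame of pan_mid below 0.006 m and angle between ballast_mid's own z axis and vertical below 0.1 rad and linear speed of ballast below 0.02 m/s and distance of spare_mid from where it was at the start of the episode below 0.02 m); the robot touches nothing.
It fails at once if The blue plate is pushed 20 mm or more from its place (distance of spare_mid from where it was at the start of the episode above 0.02 m).
It also fails if it takes over 51 s, if anything falls off the work surface, if the arm or the gripper's body presses on something with over 40 N, if the wrist force passes 120 N, or if a joint passes its speed limit or range.

## Working session

There is one attempt and no reset: what is moved stays moved. The work goes in short steps, each a Python script; the robot and the scene stay as the last script left them, time stands still between calls to the robot, and variables do not carry over. Pictures are saved under pics/ and viewed, at most 10 in all, crops included, and the job is handed in when it is done.

```bash
mkdir -p pics
cat > h.py <<'E'
import numpy as np, cv2
from bench import robot, jaws, viewer
def cam(n,save=None):
    c=viewer.camera(n)
    if save: cv2.imwrite('pics/'+save,cv2.cvtColor(c['frame'],cv2.COLOR_RGB2BGR))
    return c
def ray(c,uv,z):
    "pixel(s) -> world on plane z"
    uv=np.atleast_2d(uv).astype(float)
    d=np.c_[uv,np.ones(len(uv))]@np.linalg.inv(c['mtx']).T@c['R']
    o=-c['R'].T@c['t']
    return o+d*((z-o[2])/d[:,2])[:,None]
def proj(c,X):
    p=(np.atleast_2d(X)@c['R'].T+c['t'])@c['mtx'].T
    return p[:,:2]/p[:,2:]
def cloud(c):
    v,u=np.indices(c['depth'].shape); z=c['depth']
    p=np.stack([u*z,v*z,z],-1)@np.linalg.inv(c['mtx']).T
    return (p-c['t'])@c['R']
E
python3 - <<'E'
from h import *
a=cam('scene','a.png');b=cam('side','b.png')
for c in(a,b): print(c['mtx'][0,0],(-c['R'].T@c['t']).round(3),c['R'][2].round(2))
print(robot.read_time_s(),robot.read_tcp_rot())
E
```

```text
430.0364981466498 [0.982 0.652 0.613] [-0.46 -0.68 -0.57]
378.95855562301324 [0.457 0.643 0.593] [ 0.13 -0.76 -0.64]
0.1 [-3.14055457e+00 -2.66682892e-05  1.57084403e+00]
```

View pics/a.png

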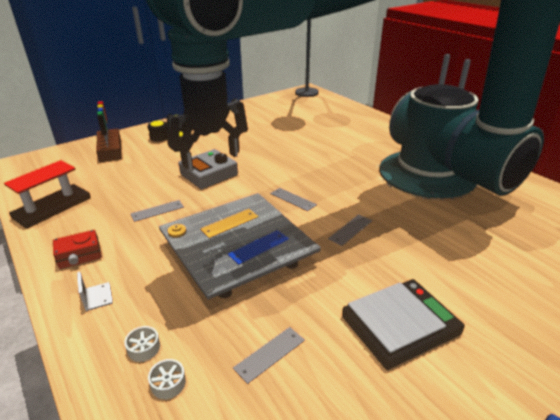

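View pics/b.png

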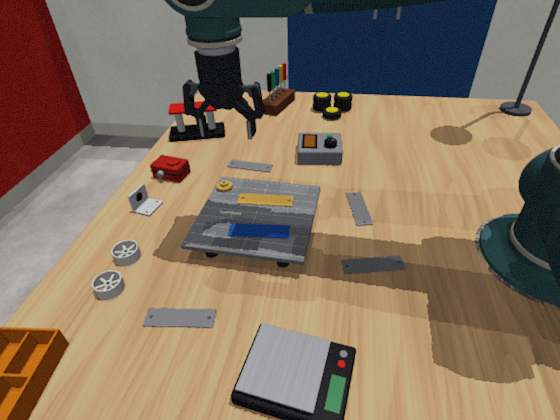

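The scene view shows the brass plate at about (230,222), the blue plate at (258,247) and the pan at (400,318). In the side view they are at (265,200), (258,231) and (283,368), and the board's front edge runs from (320,182) to (305,265).

```bash
cat >> h.py <<'E'
def rect(xy):
    r=cv2.minAreaRect((np.asarray(xy)[:,:2]*1000).astype(np.float32))
    b=cv2.boxPoints(r); e0,e1=b[1]-b[0],b[2]-b[1]
    L=max(e0,e1,key=np.linalg.norm); an=np.degrees(np.arctan2(L[1],L[0]))
    an=(an+90)%180-90
    return np.round(r[0],1),np.round(r[1],1),round(float(an),1),b.round(0).tolist()
def blob(m,seed=None):
    n,l,s,_=cv2.connectedComponentsWithStats(m.astype(np.uint8))
    k=l[seed[1],seed[0]] if seed else 0
    if k==0: k=1+np.argmax(s[1:,4])
    return l==k
def plates(c,z=.053):
    h=cv2.cvtColor(c['frame'],cv2.COLOR_RGB2HSV); P=cloud(c)
    ok=(abs(P[...,2]-z)<.012)
    out={}
    for n,lo,hi in(('brass',15,30),('blue',105,130)):
        m=(h[...,0]>=lo)&(h[...,0]<=hi)&(h[...,1]>110)&(h[...,2]>60)&ok
        m=blob(cv2.morphologyEx(m.astype(np.uint8),cv2.MORPH_CLOSE,np.ones((3,3))))
        v,u=np.nonzero(m); out[n]=rect(ray(c,np.c_[u,v],z))
    return out
E
python3 - <<'E'
from h import *
for n,sb,sp in(('scene',(195,245),(385,318)),('side',(220,215),(283,368))):
    c=cam(n); P=cloud(c)
    print(n,plates(c))
    for nm,z,s in(('board',.05,sb),('pan',.04,sp)):
        print(nm,P[s[1],s[0]].round(4))
        m=abs(P[...,2]-z)<.008
        if nm=='pan':
            h=cv2.cvtColor(c['frame'],cv2.COLOR_RGB2HSV); m&=(h[...,2]>90)&(h[...,1]<70)
        m=blob(cv2.morphologyEx(m.astype(np.uint8),cv2.MORPH_OPEN,np.ones((3,3))),s)
        v,u=np.nonzero(m); print(nm,m.sum(),rect(ray(c,np.c_[u,v],z)))
E
```

```text
scene {'brass': (array([622.8, -54.5]), array([130.2,  42.3]), 2.1, [[557.0, -36.0], [559.0, -78.0], [689.0, -73.0], [687.0, -31.0]]), 'blue': (array([616.5,  54.5]), array([128.8,  41.2]), 3.3, [[551.0, 71.0], [553.0, 30.0], [682.0, 38.0], [680.0, 79.0]])}
board [ 0.7211 -0.0283  0.0506]
board 9190 (array([634.9,  -2.5]), array([266.8, 262.4]), 87.4, [[498.0, -130.0], [760.0, -142.0], [772.0, 125.0], [510.0, 137.0]])
pan [0.5382 0.3369 0.0408]
pan 3641 (array([515.9, 340.2]), array([120.9, 121.8]), -8.4, [[447.0, 289.0], [567.0, 272.0], [585.0, 391.0], [465.0, 409.0]])
side {'brass': (array([619.7, -53.3]), array([128.5,  41.2]), 1.5, [[555.0, -34.0], [556.0, -76.0], [684.0, -72.0], [683.0, -31.0]]), 'blue': (array([  298.7, -1278.6]), array([109.3, 900.6]), -1.0, [[-152.0, -1325.0], [748.0, -1341.0], [750.0, -1232.0], [-151.0, -1216.0]])}
board [0.7119 0.0125 0.0492]
board 8563 (array([632.6,  -2.8]), array([266.6, 260.4]), 87.3, [[496.0, -130.0], [756.0, -142.0], [769.0, 124.0], [509.0, 137.0]])
pan [0.5154 0.3499 0.0408]
pan 5587 (array([514.6, 341.2]), array([120.6, 119.1]), 81.6, [[447.0, 290.0], [565.0, 273.0], [582.0, 392.0], [465.0, 410.0]])
```

Run:
```python
from h import *
for y in(.03,.03+np.pi): print(robot.ik([.6315,-.0535,.1],[np.pi,0,y]))
jaws.move_gripper(0.0,80)
o=[np.pi,0,.03]
robot.reach([.6315,-.0535,.085],o)
print(robot.move_straight([.6315,-.0535,.046],speed=.03,max_force=8))
p=robot.read_eef_pos();print(p,robot.read_wrist_force())
x=np.array(p)
for f in(.25,.5,.75,1):
    q=x+np.array([-.092,.003,0])*f
    robot.move_straight(q,speed=.06)
    print(robot.read_eef_pos(),robot.read_wrist_force(),robot.read_time_s())
c=cam('side','c.png');print(plates(c)['brass'])
c=cam('scene','c2.png');print(plates(c))
```

```text
[-1.24763885e-01  9.23518164e-02  1.68289062e+00 -4.44089210e-16
  1.36635022e+00  1.41603244e+00]
[-0.12476388  0.09235182  1.68289062  0.          1.36635022 -1.72556021]
True
[ 0.63162041 -0.05352497  0.05302885] [ 0.924802   -0.38726974  7.65523838]
[ 0.6082286  -0.05275391  0.05303279] [-1.33713763 -0.18662519  3.23453075] 3.7833
[ 0.58517974 -0.05202428  0.05302518] [-1.39285381 -0.12569059  3.09828548] 4.3167
[ 0.56218618 -0.05125766  0.05304736] [-0.67149664  0.52658031  3.52331093] 4.85
[ 0.53919188 -0.05051554  0.0530438 ] [-1.53694164  0.10945764  2.97280453] 5.3833
(array([529.1, -50.2]), array([127.8,  42.3]), 3.8, [[464.0, -33.0], [467.0, -76.0], [594.0, -67.0], [591.0, -25.0]])
{'brass': (array([532.6, -54.2]), array([128.7,  52.1]), 3.1, [[467.0, -32.0], [470.0, -84.0], [598.0, -77.0], [595.0, -25.0]]), 'blue': (array([615.4,  54.3]), array([130.9,  41.5]), 3.3, [[549.0, 71.0], [551.0, 30.0], [682.0, 37.0], [680.0, 79.0]])}
```

View pics/c.png

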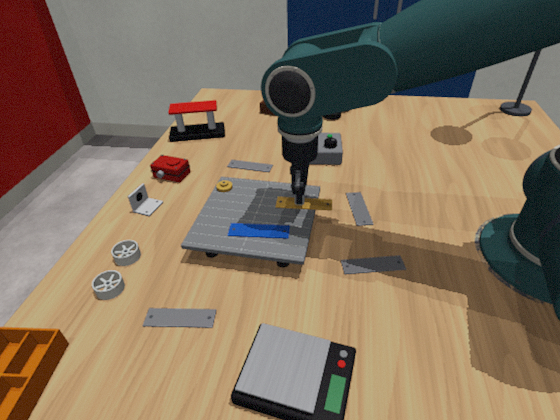

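The side view shows the plate poking past the edge, from (275,202) to (332,204), with the overhang at about 36 mm. I'll drag it another 8 mm, then re-measure and grasp its sides.

Run:
```python
from h import *
p=np.array(robot.read_eef_pos())
robot.move_straight(p+[-.008,0,0],speed=.04)
robot.sleep(.2)
robot.move_straight(p+[-.008,0,.05],speed=.15)
jaws.move_gripper(.75)
q=p+[-.06,0,.05]
robot.move_straight(q,speed=.15)
a=plates(cam('side'))['brass'];b=plates(cam('scene'))['brass'];print(a,b,robot.read_time_s())
c=cam('wrist','d.png')
print(plates(c)['brass'])
```

```text
(array([522.2, -51.1]), array([127.6,  42.6]), 2.5, [[458.0, -33.0], [459.0, -75.0], [587.0, -70.0], [585.0, -27.0]]) (array([524.9, -49.9]), array([132.1,  63. ]), 12.2, [[454.0, -33.0], [467.0, -95.0], [596.0, -67.0], [583.0, -5.0]]) 7.7417
(array([521.5, -53.4]), array([130.2,  40.3]), 2.2, [[456.0, -36.0], [457.0, -76.0], [587.0, -71.0], [586.0, -31.0]])
```

View pics/d.png

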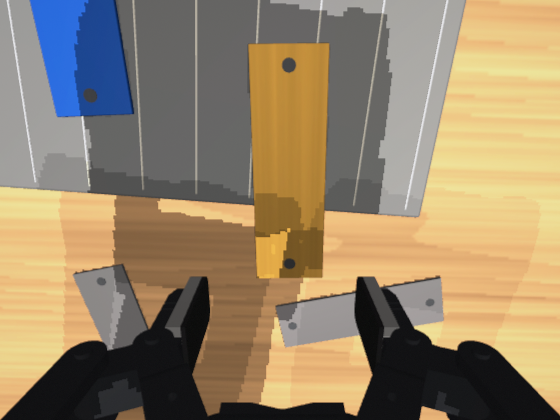

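The wrist view shows the brass plate from row 43 to row 277 and the board edge crossing it at about row 207, so 0.30 of its length sticks out, with both fingers clear. I'll grip it across the overhang.

Run:
```python
from h import *
o=[np.pi,0,.04]
g=np.array([.478,-.0538,.041])
robot.move_straight(g+[0,0,.04],o,speed=.15)
print(robot.move_straight(g,speed=.08,max_force=8))
jaws.move_gripper(0.0,90)
print(robot.read_width(),robot.read_gripper_force(),robot.read_eef_pos())
robot.move_straight(g+[0,0,.07],speed=.08)
robot.sleep(.3)
print(robot.read_width(),robot.read_gripper_force(),robot.read_wrist_force(),robot.read_torque(),robot.read_time_s())
print(plates(cam('wrist','e.png'),.05+.07+.003)['brass']); cam('side','e2.png')
im=cv2.hconcat([cv2.resize(cv2.imread('pics/'+f),(400,300)) for f in('e.png','e2.png')]);cv2.imwrite('pics/e3.png',im)
```

```text
False
0.42401554911830985 89.23110365867615 [ 0.47839925 -0.05386541  0.04176316]
0.41896172944734916 89.96092915534973 [-0.66316078  0.2566554  -2.06549503] [-0.00879126  0.06219866  0.02937984] 10.45Traceback (most recent call last):
  File "<stdin>", line 11, in <module>
  File "h.py", line 37, in plates
    m=blob(cv2.morphologyEx(m.astype(np.uint8),cv2.MORPH_CLOSE,np.ones((3,3))))
  File "h.py", line 29, in blob
    if k==0: k=1+np.argmax(s[1:,4])
                 ~~~~~~~~~^^^^^^^^^
    return _wrapfunc(a, 'argmax', axis=axis, out=out, **kwds)
    return bound(*args, **kwds)
ValueError: attempt to get argmax of an empty sequence
```

Run:
```python
from h import *
cam('wrist','e.png');c=cam('side','e2.png')
h=cv2.cvtColor(c['frame'],cv2.COLOR_RGB2HSV);P=cloud(c)
m=(h[...,0]>=15)&(h[...,0]<=30)&(h[...,1]>110)&(P[...,2]>.07)&(abs(P[...,0]-.53)<.1)&(abs(P[...,1]+.05)<.05)
m=blob(cv2.erode(m.astype(np.uint8),np.ones((3,3))))
Q=P[m];A=np.c_[Q[:,:2],np.ones(len(Q))];k=np.linalg.lstsq(A,Q[:,2],rcond=None)[0]
print(len(Q),'slopes',k[:2],'ranges',Q.min(0),Q.max(0))
im=cv2.hconcat([cv2.resize(cv2.imread('pics/'+f),(400,300)) for f in('e.png','e2.png')]);cv2.imwrite('pics/e3.png',im)
```

```text
322 slopes [-0.00983148  0.01263342] ranges [ 0.49219972 -0.06875279  0.11868883] [ 0.58359894 -0.03062425  0.12295542]
```

View pics/e3.png

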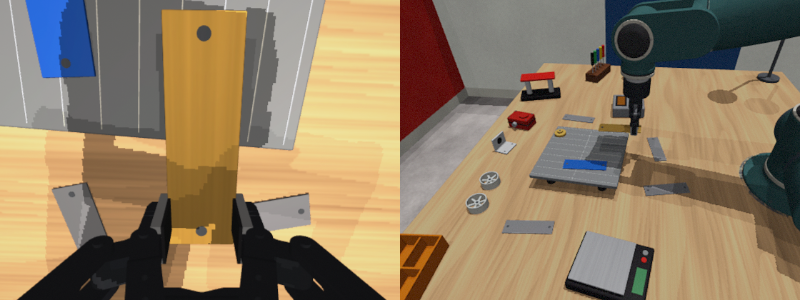

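The plate is held level with a sag of about 0.6°, and the blue plate hasn't moved. Next I'll carry it to the pan.

Run:
```python
from h import *
y=-.147; pan=np.array([.5152,.3407]); t=pan-.043*np.array([np.cos(y),np.sin(y)])
p=np.array(robot.read_eef_pos()); robot.move_straight(p+[0,0,.04],speed=.15)
o=[np.pi,0,y]
robot.reach([*t,.12],o); robot.sleep(.2)
print(robot.read_eef_pos(),robot.read_gripper_force(),robot.read_wrist_force())
robot.move_straight([*t,.06],speed=.1)
robot.sleep(.2)
print(robot.move_straight([*t,.030],speed=.02,max_force=4),robot.read_eef_pos(),robot.read_wrist_force(),robot.read_time_s())
def look(z,n):
    c=cam('side',n);h=cv2.cvtColor(c['frame'],cv2.COLOR_RGB2HSV);P=cloud(c)
    m=(h[...,0]>=15)&(h[...,0]<=30)&(h[...,1]>110)&(abs(P[...,2]-z)<.02)&(np.hypot(P[...,0]-pan[0],P[...,1]-pan[1])<.09)
    m=blob(m);v,u=np.nonzero(m);print(rect(ray(c,np.c_[u,v],z)),np.median(P[m][:,2]))
look(.05,'f.png')
```

```text
[0.47308894 0.34626699 0.12016579] 90.0311815738678 [ 0.1628682   0.20610001 -1.26222727]
True [0.47263991 0.34697858 0.03914463] [-0.47925629 -0.20509287  6.44036953] 14.6583
(array([536.2, 338.9]), array([39.9, 88.6]), -8.7, [[489.0, 326.0], [577.0, 313.0], [583.0, 352.0], [495.0, 365.0]]) 0.04870284205326356
```

View pics/f.png

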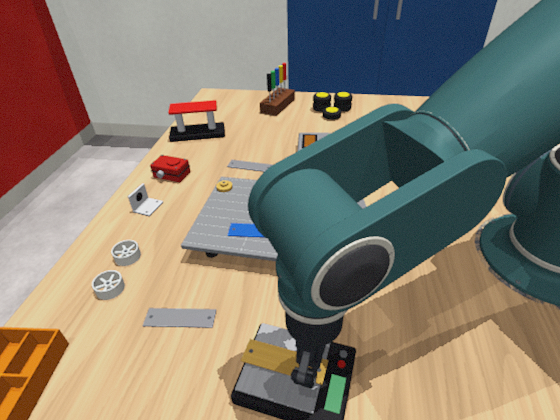

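The side view shows the plate level, about 8 mm over the pan's middle (far end at (245,355)), with the fingertips touching the pan. I'll let go, retreat and check.

Run:
```python
from h import *
jaws.move_gripper(.75); robot.sleep(.3)
p=np.array(robot.read_eef_pos()); robot.move_straight(p+[0,0,.15],speed=.12)
robot.reach([.45,.1,.3],[np.pi,0,0]); robot.sleep(.3)
for n in('side','scene'):
    c=cam(n,f'g_{n}.png');h=cv2.cvtColor(c['frame'],cv2.COLOR_RGB2HSV);P=cloud(c)
    m=(h[...,0]>=15)&(h[...,0]<=30)&(h[...,1]>110)&(abs(P[...,2]-.043)<.01)&(np.hypot(P[...,0]-.515,P[...,1]-.341)<.1)
    m=blob(m);v,u=np.nonzero(m);Q=P[m]
    print(rect(ray(c,np.c_[u,v],.043))[:3],np.median(Q[:,2]),np.linalg.lstsq(np.c_[Q[:,:2],np.ones(len(Q))],Q[:,2],rcond=None)[0][:2])
print(plates(c)['blue'][:3],robot.read_time_s(),robot.read_wrist_force())
```

```text
(array([515.8, 341.3]), array([ 40.3, 129.3]), -9.2) 0.04267492753756703 [ 0.00014216 -0.0022739 ]
(array([516. , 340.1]), array([ 40.5, 131.2]), -8.8) 0.04333677052684378 [0.00063266 0.00248239]
(array([616. ,  54.4]), array([129.9,  41.4]), 3.3) 18.25 [-0.25436986 -0.08079123 -0.46691556]
```

View pics/g_scene.png

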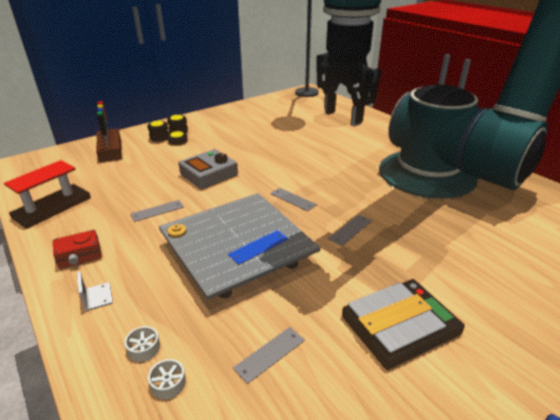

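The brass plate lies flat and centred on the pan at about (395,314). The blue plate hasn't moved from (258,247), and the arm is clear.

```bash
python3 -c "
from bench import robot
print(robot.job_done())"
```

```text
the job is handed in; nothing more can be done
None
```

The brass plate lies flat on the scale's pan, within about 1 mm of its centre by my camera measurements; the blue plate is where it was, and I handed the job in at about 18 s (the hand-in returned no verdict).

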